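# Show a crimp-capped vial to the inspection camera

### The job

Open the lid of the sample case fully, until it rests on its stop, and take out the smaller of the two vials, the slim one with the crimped metal cap. Hold it in the air, level, in front of the inspection camera, its cap facing straight into the lens, centred on the lens and about 7 cm from it, so that the crimp can be inspected; leave the larger screw-cap vial lying in the case and do not shift the camera, bottle or beaker. Finish while still holding the vial there, at rest.

Things in the scene. Friction and masses are not known exactly. Their poses are not given: they have to be found in the camera images.
- case: grey plastic case, 125 x 220 x 60 mm, fixed, walls 5 mm; origin: centre of its underside, x from the front (robot side) to the hinge, z up. Inside, at y = +0.042 and -0.042, are two cradles, each of two 8 mm white V ribs (at x = -0.029 and 0.023), in which the vials lie along x, caps towards the hinge, axes 29 to 31 mm above the underside; which lies where varies
- lid (a joint): angle of the case's lid (rad): 0 shut (at the start), 1.9 fully open, leaning back on its stop. The hinge is free, without a spring: below about 1.4 the lid falls shut, above about 1.6 it falls open to its stop; it weighs 0.15 kg. The lid plate is 125 x 220 x 6 mm
- lid_handle (a point): middle of the steel bar handle on the lid: a round bar 10 mm thick, 100 mm long (a leg at each end), along the case's y, its axis 35 mm above the lid's top face (30 mm free beneath it), 14 mm in from the lid's front edge. The axes are the lid's, which with the lid shut are those of the case
- lid_hinge (a point): middle of the hinge axis, on the far top rim of the case, level with the lid's underside; the axis runs along the case's y. The handle bar turns about it at a radius of 118 mm. The axes are the lid's
- crimp_vial_center (a point): centre of the vial to be shown: 20 ml glass vial with a crimped aluminium cap, 22 mm in diameter, 78 mm long, about 0.03 kg; this point lies on its axis half-way along; its z axis points along the vial from the base to the cap
- crimp_vial_cap (a point): middle of the outer face of that vial's cap, on its axis, 39 mm from its centre; same axes
- screw_vial_center (a point): centre of the other, larger vial, which stays in the case: 40 ml, black screw cap, 26 mm in diameter, 91 mm long; z axis from base to cap
- camera_lens (a point): middle of the front face of the inspection camera's lens. The camera looks level along this point's -x; z is up. Camera body 34 x 34 mm, lens barrel 34 mm in diameter, on a fixed stand: base plate 110 x 85 x 12 mm, from 15 mm behind the lens face backwards; a 14 mm column, 0.31 m tall, 90 mm behind the lens face. The camera's height on it varies; its clamp is stiff
- bottle: clear glass bottle with a black cap, standing, 59 mm in diameter, 116 mm tall, a bystander; origin at the centre of its underside
- beaker: glass beaker with spent caps, 66 mm in diameter, 87 mm tall, a bystander; origin at the centre of its underside

How it is judged:
By the outcome, as a careful person would: the job done as asked, in the order asked, and still so for the second after the job is handed in, while the arm keeps its last pose, push and grip.
It also fails if it takes over 54 s, if anything falls off the work surface, if the arm or the gripper's body presses on something with over 40 N, if the wrist force passes 120 N, or if a joint passes its speed limit or range.

### The arm

A 6-joint arm with a two-finger parallel gripper is mounted at the origin on a cart in front of the work surface, level with it; the furniture and walls round the work are solid. World frame = base frame: x ahead of the robot, y to its left, z up, the work surface at z = 0. Lengths are in m, angles in degrees, forces in N, time in s.
With the tool pointing down it reaches from about 0.325 to 1 m from the base axis. Payload 5.1 kg.
Tool frame: the origin (TCP) lies between the finger pads; the fingertips stand 14 mm ahead of it and the grasp point (between the pads) lies 5 mm behind it; z points along the fingers, y is the line along which they close (so a half turn about z gives the same grasp; the last joint's range is limited). The gripper opens to 85 mm and grips with 20 to 120 N. Pads are 22 mm wide; open, the fingers measure 114 mm over their backs; the gripper's body (76 mm by 85 mm) begins 54 mm behind the grasp point. The pads swing forward as they close: fully open they stand 13 mm farther back than shut.
Start: joints at [-4.733, 7.093, 94.555, -0, 78.352, -4.733], TCP at [0.65, -0, 0.214] pointing down, gripper open.
Joint ranges: [-149.61, 149.61], [-58.7, 133.49], [1.44, 155.28], [-77.14, 257.14], [18.33, 153.61], [-166.67, 166.67]. Speed limits (degrees/s): [147.25, 147.25, 180, 180, 180, 180].

### API

Orientations are given as [roll, pitch, yaw] about the fixed x, y, z axes, in that order (R = Rz(yaw) Ry(pitch) Rx(roll)).
In Python, from cell import observe, snapshot, camera_model, hand_in gives the robot as it stands. The module is installed in compiled form; this text tells all that it offers.
- The arm moves only by the shell command python3 -m inch 'ROWS' [FORCE]. ROWS is JSON, a list of rows, each an object with "angular": the turn, a rotation vector about the tool's x, y, z in degrees, a list of three; "dp": the shift along the tool's x, y, z in mm, a list of three; "gripper": the closure, from 0 (fully open) to 1 (shut). A call has exactly 10 rows; each row shifts and turns the commanded pose from where the row before left it, along the tool's axes as they then stand; what a row does not reach is not made up. A row lasts 1/8 s, in which the tool goes at most 62.5 mm and 10.7 degrees, less where a joint would pass 70% of its speed; a pose out of reach is approached as far as the arm can. A call is refused whole if a number of a shift passes 62.5 or a number of a turn 10.7, either way. A call with a gripper value outside its range is refused whole. The fingers move at their own pace and stop on an object; FORCE is the grip in N (left out, the last holds). Time passes only in rows, so rows that do not move let the fingers close, or fill a call up. It gives the time, the measured TCP pose, the force, the opening and the grip force at its end, in the units of the state.
- observe(): the state, without advancing time (a new reading comes with each control period).
- snapshot(name): name is "scene" or "side" or "wrist"; returns the picture (420x560x3 uint8, red, green, blue); there is no depth.
- camera_model(name): a dict with "intrinsics" (3x3 intrinsics, pixels), "k1" (the pictures are not rectified: a ray, as slopes to the right and down, at radius r is drawn at 1 + k1 r^2 times it, then the intrinsics apply), "R" (3x3) and "t" (3): a world point X has camera coordinates R X + t; the wrist camera has in their place "hand_eye" (4x4, takes a point from camera to tool coordinates, whose origin is the TCP and whose axes are the flange's). Camera axes: x right, y down, z forward; pixel columns grow to the right and rows downward; lengths in m; the calibration is good to about 2 mm. A picture is of the moment at which its call begins: read the wrist's pose just before it. camera_model takes no time and is no camera call.
- hand_in(): hands the job in; it is judged then, once.
The state is a dict: "time_s": time; "qpos": joint angles; "dq": joint speeds; "tau": joint torques, N m; "ee_pos": TCP position; "orientation": TCP orientation; "contact_force": force on the tool from outside, world axes, zero at the start; "ft_torque": the same for the moment, N m; "opening": opening from 0.0 (shut) to 1.0 (fully open); "gripper_force": force on a finger pad.
Only numpy, scipy, OpenCV 4.12 (cv2) and the standard library are available. Lean on these libraries where they do the work, as an engineer would, in place of code of your own. Each camera call takes 0.05 s, during which the arm holds its last target. There are 200 camera calls.

## Working session

There is one attempt and no reset: what is moved stays moved. The work goes in short steps, Python scripts to look and compute and a shell command to move; the robot and the scene stay as the last step left them, time stands still between calls to the robot, and variables do not carry over. Pictures are saved under pics/ and viewed, at most 10 in all, crops included, and the job is handed in when it is done.

```bash
mkdir -p pics
cat > h.py <<'E'
import numpy as np, cv2, json
from cell import observe, snapshot, camera_model
from scipy.spatial.transform import Rotation as Ro
def pose():
    s=observe(); T=np.eye(4); T[:3,:3]=Ro.from_euler('xyz',s['orientation'],degrees=True).as_matrix(); T[:3,3]=s['ee_pos']; return T
def ray(name,px,T=None):
    m=camera_model(name);K=np.array(m['intrinsics']);k=m['k1']
    d=np.linalg.inv(K)@np.array([px[0],px[1],1.]);u=cv2.undistortPoints(np.array([[px]],float),K,np.array([k,0,0,0,0.]))[0,0]
    d=np.array([u[0],u[1],1.])
    if name=='wrist':
        H=np.array(m['hand_eye']);M=T@H;return M[:3,3],M[:3,:3]@d
    R=np.array(m['R']);t=np.array(m['t']);return -R.T@t,R.T@d
def onz(name,px,z,T=None):
    o,d=ray(name,px,T);return o+d*(z-o[2])/d[2]
def tri(*rs):
    A=0;b=0
    for o,d in rs:
        d=d/np.linalg.norm(d);P=np.eye(3)-np.outer(d,d);A=A+P;b=b+P@o
    X=np.linalg.solve(A,b);return X,[np.linalg.norm(np.cross(X-o,d/np.linalg.norm(d))) for o,d in rs]
def save(n,f):
    im=snapshot(n);cv2.imwrite('pics/'+f,im[:,:,::-1]);np.save('pics/'+f+'.npy',im);return im
E
python3 - <<'E'
from h import *
s=observe();print(s)
a=save('scene','s0.png');b=save('side','d0.png');T=pose();c=save('wrist','w0.png')
np.save('T0.npy',T)
cv2.imwrite('pics/all0.png',cv2.resize(np.vstack([np.hstack([a,b]),np.hstack([c,c*0])])[:,:,::-1],(800,600)))
for n in('scene','side','wrist'):print(n,camera_model(n))
E
```

```text
{'time_s': 0.0, 'qpos': array([-4.72990002e+00,  7.13420140e+00,  9.46344221e+01,  1.50307680e-03,
        7.83525207e+01, -4.73392895e+00]), 'dq': array([ 0.04682591, -0.06857212,  0.08134405,  0.06910771,  0.08249935,
        0.1022402 ]), 'tau': array([ 3.96925461e-04, -4.23608243e+01, -3.65454090e+01,  2.94756808e-05,
        6.89593100e-03,  2.82237529e-06]), 'ee_pos': array([6.49345994e-01, 6.35931134e-05, 2.12241589e-01]), 'orientation': array([-1.79879391e+02, -1.14643210e-02,  9.00037118e+01]), 'contact_force': array([-0.23182677, -0.48060253, -0.19198585]), 'ft_torque': array([-0.0158633 , -0.01055234, -0.015636  ]), 'gripper_force': 0.0, 'opening': 0.9962671639201309}
scene {'intrinsics': array([[434.93198803,   0.        , 285.75513124],
       [  0.        , 434.93198803, 210.18825913],
       [  0.        ,   0.        ,   1.        ]]), 'k1': 0.010997413808971889, 'R': array([[-0.66703563, -0.7450248 , -0.00123236],
       [-0.57232828,  0.51347456, -0.63936236],
       [ 0.4769736 , -0.42577216, -0.76890458]]), 't': array([0.5057135 , 0.35209122, 0.94056155])}
side {'
[... 257 characters left out ...]
-0.27639277, -0.52958818, -0.80196221],
       [ 0.35772545,  0.71781336, -0.59730769]]), 't': array([-0.47713936,  0.33261388,  0.82426514])}
wrist {'intrinsics': array([[332.99802108,   0.        , 274.79452672],
       [  0.        , 332.99802108, 206.39669938],
       [  0.        ,   0.        ,   1.        ]]), 'k1': -0.04297418016376801, 'hand_eye': array([[-2.92471179e-04, -9.50746063e-01, -3.09970706e-01,
         7.98819031e-02],
       [ 9.99999949e-01, -2.38339586e-04, -2.12506341e-04,
         3.72615996e-04],
       [ 1.28161278e-04, -3.09970752e-01,  9.50746084e-01,
        -1.59728002e-01],
       [ 0.00000000e+00,  0.00000000e+00,  0.00000000e+00,
         1.00000000e+00]])}
```

View pics/all0.png

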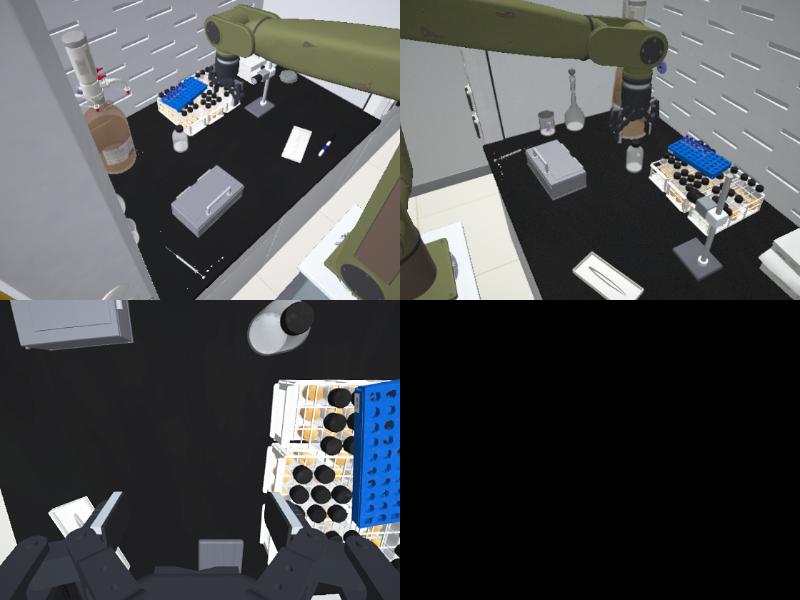

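The overview shows the case at scene (~207,200 in the half-scale tile), the bottle at (180,138), and the inspection camera at (265,85). In the side tile the case is at (555,168) and the camera at (710,205). I'll enlarge both views.

Run:
```python
import cv2,numpy as np
a=cv2.imread('pics/s0.png');b=cv2.imread('pics/d0.png')
f=cv2.resize
A=f(a[220:340,225:355],(390,360),interpolation=2)   # x3
B=f(b[180:290,160:290],(390,330),interpolation=2)
C=f(a[70:170,320:420],(300,300),interpolation=2)
D=f(b[220:400,360:480],(240,360),interpolation=2)
o=np.zeros((600,800,3),np.uint8)
o[:300,:390]=A[:300,:390] if 0 else f(a[220:340,225:355],(390,300))
o[300:,:390]=f(b[180:290,160:290],(390,300))
o[:300,400:800]=f(a[80:170,320:420],(400,300))
o[300:,400:800]=f(b[230:400,370:490],(400,300))
cv2.imwrite('pics/z0.png',o)
```

```text
(no output)
```

View pics/z0.png

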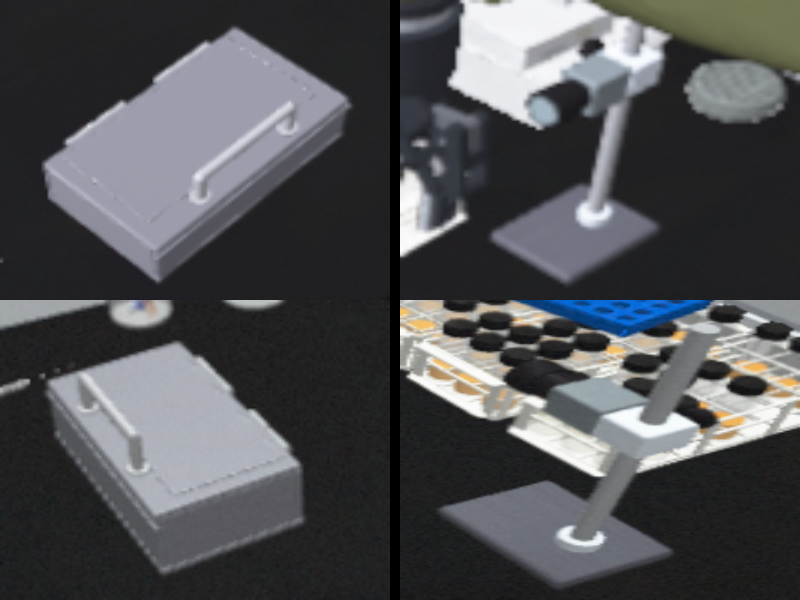

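Run:
```python
from h import *
np.set_printoptions(precision=4,suppress=True)
sc=lambda u,v:ray('scene',(225+u/3,220+v*.4)); sd=lambda u,v:ray('side',(160+u/3,180+(v-300)*110/300))
cc=lambda u,v:ray('scene',(320+(u-400)/4,80+v*.3)); cd=lambda u,v:ray('side',(370+(u-400)*.3,230+(v-300)*170/300))
print(ray('scene',(280,210))[0],ray('side',(280,210))[0])
S=[sc(45,168),sc(236,28),sc(349,100),sc(157,250)];D=[sd(50,383),sd(180,345),sd(300,465),sd(160,520)]
onp=lambda r,z:r[0]+r[1]*(z-r[0][2])/r[1][2]
for r in S:print('S',onp(r,.066))
for r in D:print('D',onp(r,.066))
for r in (sc(198,178),sc(291,107)):print('hS',onp(r,.101))
for r in (sd(85,380),sd(133,440)):print('hD',onp(r,.101))
for p in [(492,236),(585,186),(659,229),(568,282),(594,215)]:print('bS',onp(cc(*p),.012))
for p in [(440,510),(545,482),(672,552),(560,585),(580,538)]:print('bD',onp(cd(*p),.012))
print('lens',tri(cc(541,110),cd(510,376)))
print('column top',tri(cc(627,20),cd(706,328)))
```

```text
[0.0902 0.5964 0.9489] [ 0.2227 -0.6312  0.7548]
S [0.5365 0.3396 0.066 ]
S [0.5559 0.12   0.066 ]
S [0.4322 0.112  0.066 ]
S [0.4181 0.329  0.066 ]
D [0.4206 0.3248 0.066 ]
D [0.5414 0.3319 0.066 ]
D [0.5577 0.1202 0.066 ]
D [0.4366 0.1051 0.066 ]
hS [0.4363 0.2726 0.101 ]
hS [0.4431 0.1699 0.101 ]
hD [0.4371 0.2675 0.101 ]
hD [0.4425 0.1693 0.101 ]
bS [ 0.7324 -0.2197  0.012 ]
bS [ 0.7312 -0.3284  0.012 ]
bS [ 0.6507 -0.3252  0.012 ]
bS [ 0.6507 -0.2177  0.012 ]
bS [ 0.6983 -0.3019  0.012 ]
bD [ 0.6533 -0.2267  0.012 ]
bD [ 0.733  -0.2252  0.012 ]
bD [ 0.7351 -0.3315  0.012 ]
bD [ 0.654 -0.332  0.012]
bD [ 0.7013 -0.2934  0.012 ]
lens (array([ 0.6919, -0.2048,  0.1847]), [np.float64(0.004917950563124177), np.float64(0.0049179505631244385)])
column top (array([ 0.707 , -0.2749,  0.2665]), [np.float64(0.026308367960678657), np.float64(0.02630836796067846)])
```

```bash
python3 - <<'E'
from h import *
np.set_printoptions(precision=4,suppress=True)
print('bottle scene base',onz('scene',(252,208),0),'cap',onz('scene',(251,178),.116))
print('bottle side base',onz('side',(327,238),0),'cap',onz('side',(327,203),.116))
print('beaker side base',onz('side',(204,184),0),'flask',onz('side',(244,178),0))
E
python3 -m inch '[{"dp":[44,-42,0],"angular":[0,0,-1],"gripper":0},{"dp":[44,-42,0],"angular":[0,0,-1],"gripper":0},{"dp":[44,-42,0],"angular":[0,0,-1],"gripper":0},{"dp":[44,-42,0],"angular":[0,0,-1],"gripper":0},{"dp":[30,-30,20],"angular":[0,0,0],"gripper":0},{"dp":[0,0,0],"angular":[0,0,0],"gripper":0.1},{"dp":[0,0,0],"angular":[0,0,0],"gripper":0.2},{"dp":[0,0,0],"angular":[0,0,0],"gripper":0.3},{"dp":[0,0,0],"angular":[0,0,0],"gripper":0.3},{"dp":[0,0,0],"angular":[0,0,0],"gripper":0.3}]' 20
python3 - <<'E'
from h import *
T=pose();np.save('T1.npy',T);save('wrist','w1.png')
E
```

```text
bottle scene base [0.7491 0.1372 0.    ] cap [0.7513 0.1298 0.116 ]
bottle side base [0.746 0.122 0.   ] cap [0.7352 0.1175 0.116 ]
beaker side base [0.5534 0.5088 0.    ] flask [0.6738 0.4835 0.    ]
time_s: 1.4
ee_pos: [0.446, 0.1989, 0.1937]
orientation: [180.0, -0.0, 93.9]
contact_force: [-0.3, 0.4, -0.6]
opening: 0.699
gripper_force: 0.0
```

View pics/w1.png

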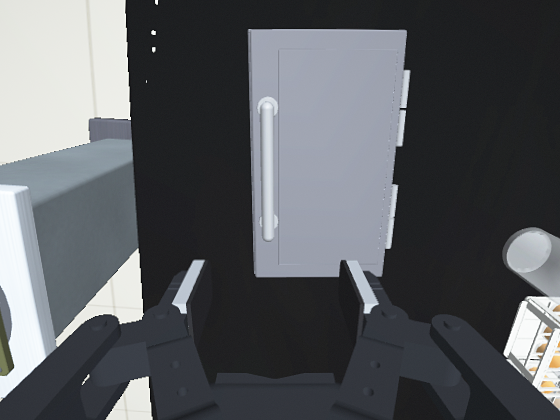

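The wrist view shows the handle bar running from (268,105) to (267,237), with lid corners at (249,30), (406,30), (256,276) and (382,275).

Run:
```python
from h import *
np.set_printoptions(precision=4,suppress=True)
T=np.load('T1.npy')
for p in [(268,105),(267,237)]:
  X=onz('wrist',p,.103,T);print(X)
for p in [(249,30),(406,30),(382,275),(256,276)]:print(onz('wrist',p,.066,T))
```

```text
[0.4363 0.2736 0.103 ]
[0.4419 0.1705 0.103 ]
[0.4172 0.3286 0.066 ]
[0.5404 0.3379 0.066 ]
[0.557  0.1217 0.066 ]
[0.4339 0.1125 0.066 ]
```

```bash
python3 -m inch '[{"dp":[23,-5,20],"angular":[0,0,0],"gripper":0.3},{"dp":[0,0,40],"angular":[0,0,0],"gripper":0.3},{"dp":[0,0,25],"angular":[0,0,0],"gripper":0.3},{"dp":[0,0,10],"angular":[0,0,0],"gripper":0.4},{"dp":[0,0,0],"angular":[0,0,0],"gripper":0.7},{"dp":[0,0,0],"angular":[0,0,0],"gripper":1},{"dp":[0,0,0],"angular":[0,0,0],"gripper":1},{"dp":[0,0,0],"angular":[0,0,0],"gripper":1},{"dp":[0,0,0],"angular":[0,0,0],"gripper":1},{"dp":[0,0,0],"angular":[0,0,0],"gripper":1}]' 25
```

```text
time_s: 2.7
ee_pos: [0.4389, 0.2219, 0.0986]
orientation: [180.0, -0.0, 94.0]
contact_force: [-0.0, -0.1, -1.2]
opening: 0.002
gripper_force: 0.0
```

Run:
```python
from h import *
w=save('wrist','w2.png');a=save('scene','s2.png');b=save('side','d2.png')
A=cv2.resize(a[180:340,225:355],(400,480));B=cv2.resize(b[130:290,160:290],(400,480))
cv2.imwrite('pics/z2.png',np.hstack([A,B])[:,:,::-1])
```

```text
(no output)
```

View pics/z2.png

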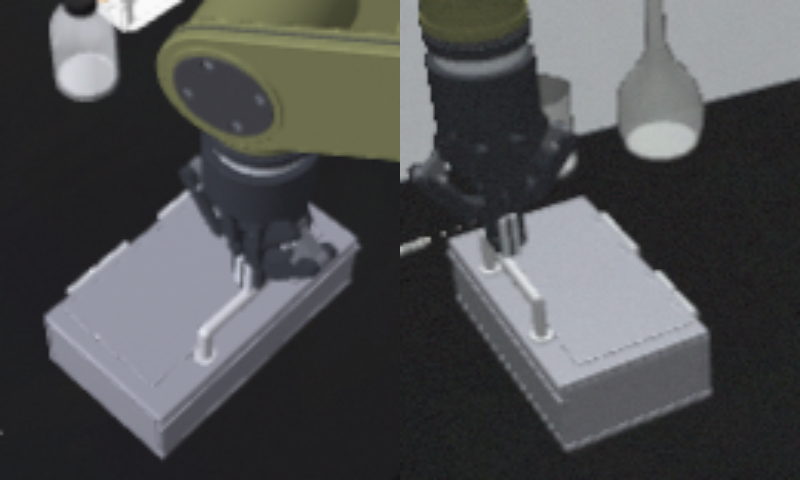

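Both views show the shut fingers at the bar, but I can't tell whether they are in front of it or above it. I'll check the wrist view.

Run:
```python
from h import *
T=pose();print(T[:3,3],observe()['opening'],observe()['gripper_force'])
def proj(n,X):
    m=camera_model(n)
    if n=='wrist':
        Mi=np.linalg.inv(T@np.array(m['hand_eye']));R,t=Mi[:3,:3],Mi[:3,3]
    else:R,t=np.array(m['R']),np.array(m['t'])
    return cv2.projectPoints(np.array([X],float),cv2.Rodrigues(R)[0],t,np.array(m['intrinsics']),np.array([m['k1'],0,0,0,0.]))[0][0,0]
for n,o,k in(('scene',(225,180),(400/130,3)),('side',(160,130),(400/130,3))):
  for X in ([.439,.222,.0846],[.439,.222,.0986],[.4363,.273,.101],[.442,.170,.101]):
    p=proj(n,X);print(n,X,(p-o)*k)
for X in ([.4363,.273,.101],[.442,.170,.101],[.439,.222,.0986]):print('wrist',proj('wrist',X))
```

```text
[0.43882039 0.22189267 0.09849025] -0.0008215434577288787 0.0
scene [0.439, 0.222, 0.0846] [250.9880612  302.40163983]
scene [0.439, 0.222, 0.0986] [251.66667255 292.79827604]
scene [0.4363, 0.273, 0.101] [202.60075865 333.8969753 ]
scene [0.442, 0.17, 0.101] [299.36870497 249.36236697]
side [0.439, 0.222, 0.0846] [110.79714158 284.26471759]
side [0.439, 0.222, 0.0986] [108.75818044 270.17074779]
side [0.4363, 0.273, 0.101] [ 84.00343649 234.68878205]
side [0.442, 0.17, 0.101] [135.37103049 303.67758287]
wrist [276.23389986 161.33406535]
wrist [273.43212258 339.50351449]
wrist [274.48542962 256.08178981]
```

View pics/w2.png

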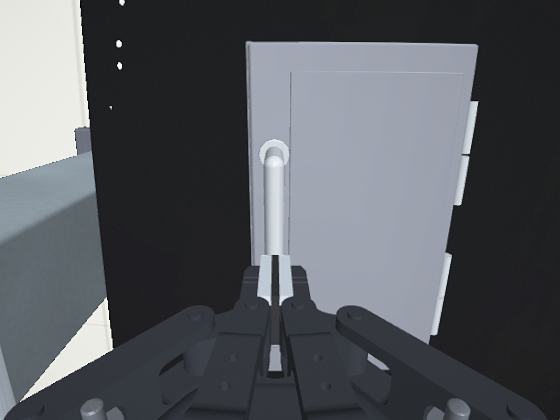

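The shut pads appear to sit just above the bar in the wrist view, with the bar passing beneath them at (275,255). I'll open, go lower and close again.

```bash
python3 -m inch '[{"dp":[0,0,-2],"angular":[0,0,0],"gripper":0.6},{"dp":[0,0,0],"angular":[0,0,0],"gripper":0.5},{"dp":[0,0,0],"angular":[0,0,0],"gripper":0.5},{"dp":[0,0,0],"angular":[0,0,0],"gripper":0.5},{"dp":[0,0,6],"angular":[0,0,0],"gripper":0.5},{"dp":[0,0,6],"angular":[0,0,0],"gripper":0.6},{"dp":[0,0,0],"angular":[0,0,0],"gripper":1},{"dp":[0,0,0],"angular":[0,0,0],"gripper":1},{"dp":[0,0,0],"angular":[0,0,0],"gripper":1},{"dp":[0,0,0],"angular":[0,0,0],"gripper":1}]' 25
python3 - <<'E'
from h import *
s=observe();print(s['opening'],s['gripper_force'],s['contact_force'],s['ee_pos'])
E
```

```text
time_s: 4.1
ee_pos: [0.4391, 0.222, 0.0887]
orientation: [180.0, -0.0, 94.0]
contact_force: [0.7, 0.9, 0.3]
opening: 0.0
gripper_force: 0.2
0.0004934296840389897 0.23861470632255077 [0.68673322 0.92738007 0.32183705] [0.43905237 0.22198718 0.08871179]
```

Run:
```python
from h import *
w=save('wrist','w3.png');a=save('scene','s3.png');b=save('side','d3.png')
A=cv2.resize(a[240:300,280:330],(400,480),interpolation=2);B=cv2.resize(b[180:240,170:220],(400,480),interpolation=2)
cv2.imwrite('pics/z3.png',np.hstack([A,B])[:,:,::-1])
```

```text
(no output)
```

View pics/z3.png

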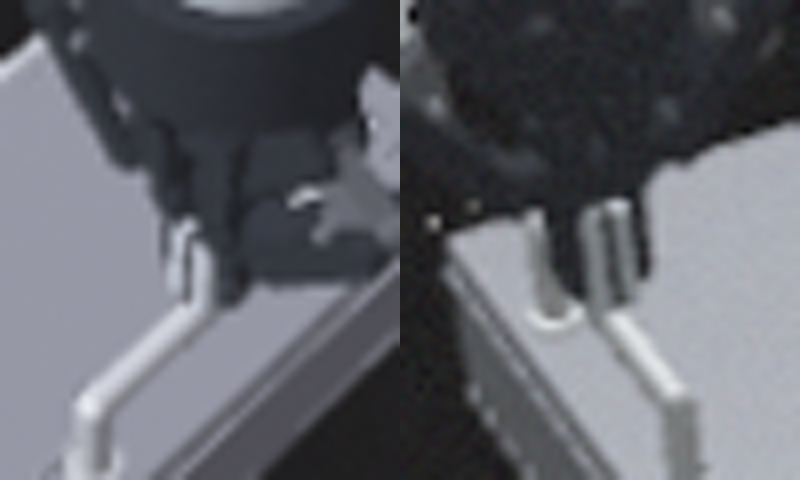

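The scene and side views show the bar at (600,305) entering between the pads with a visible gap, so it may be held despite opening reading 0. I'll test with a small lift along the arc.

```bash
python3 -m inch '[{"dp":[0,1,-4],"angular":[0,0,0],"gripper":1},{"dp":[0,1.5,-4],"angular":[0,0,0],"gripper":1},{"dp":[0,2,-4],"angular":[0,0,0],"gripper":1},{"dp":[0,2,-4],"angular":[0,0,0],"gripper":1},{"dp":[0,2,-3],"angular":[0,0,0],"gripper":1},{"dp":[0,0,0],"angular":[0,0,0],"gripper":1},{"dp":[0,0,0],"angular":[0,0,0],"gripper":1},{"dp":[0,0,0],"angular":[0,0,0],"gripper":1},{"dp":[0,0,0],"angular":[0,0,0],"gripper":1},{"dp":[0,0,0],"angular":[0,0,0],"gripper":1}]' 25
python3 - <<'E'
from h import *
w=save('wrist','w4.png');a=save('scene','s4.png');b=save('side','d4.png')
B=cv2.resize(b[170:290,160:290],(400,370),interpolation=2);A=cv2.resize(w[60:420,160:480],(400,450))
o=np.zeros((450,800,3),np.uint8);o[:,:400]=A;o[:370,400:]=B
cv2.imwrite('pics/z4.png',o[:,:,::-1])
E
```

```text
time_s: 5.5
ee_pos: [0.4473, 0.2225, 0.1074]
orientation: [-180.0, 0.0, 94.0]
contact_force: [0.8, 0.2, -0.2]
opening: 0.001
gripper_force: 0.0
```

View pics/z4.png

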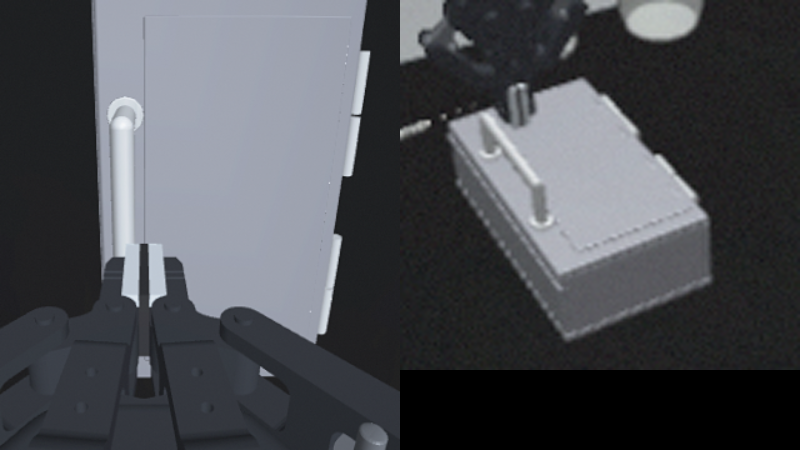

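The bar at (515,150) in the side tile was left behind: the fingers, with tips at (518,125), passed above it. I'll measure the real tip height.

Run:
```python
from h import *
T=pose();x,y=T[:2,3]
def proj(n,X):
    m=camera_model(n)
    if n=='wrist':
        Mi=np.linalg.inv(T@np.array(m['hand_eye']));R,t=Mi[:3,:3],Mi[:3,3]
    else:R,t=np.array(m['R']),np.array(m['t'])
    return cv2.projectPoints(np.array([X],float),cv2.Rodrigues(R)[0],t,np.array(m['intrinsics']),np.array([m['k1'],0,0,0,0.]))[0][0,0]
for z in(.08,.0934,.1074,.12,.13):
  p=proj('side',[x,y,z]);q=proj('wrist',[x,y,z]);s=proj('scene',[x,y,z])
  print(z,'side tile',400+(p[0]-160)*400/130,(p[1]-170)*370/120,'wrist tile',(q[0]-160)*1.25,(q[1]-60)*1.25,'scene',s)
im=np.load('pics/s4.png.npy');cv2.imwrite('pics/z5.png',cv2.resize(im[230:300,270:340],(560,560),interpolation=2)[:,:,::-1])
```

```text
0.08 side tile 521.4634673009639 170.10275184987597 wrist tile 142.78304868867167 219.69353631266978 scene [303.83813097 279.60207854]
0.0934 side tile 519.6008446235185 156.32730850516765 wrist tile 142.7308380508992 231.2363994028317 scene [304.01912039 276.54979539]
0.1074 side tile 517.628611530232 141.71692969900232 wrist tile 142.66835457252512 245.06094389784403 scene [304.21230569 273.29228353]
0.12 side tile 515.8303265679936 128.37328267146043 wrist tile 142.60362705364082 259.3941723748491 scene [304.38986229 270.2987121 ]
0.13 side tile 514.3871871634913 117.64972010219962 wrist tile 142.54528493004898 272.32413665825175 scene [304.53334193 267.87995715]
```

View pics/z5.png

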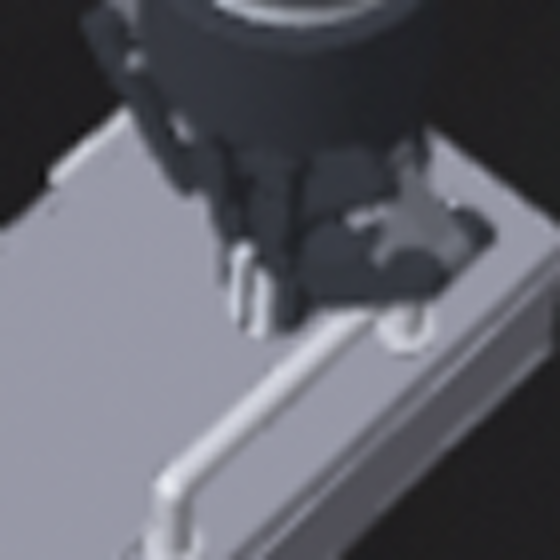

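The scene tile puts the tips at (255,335), the side tile agrees, and so does the wrist view. All three give a shut-tip height about 8–12 mm above the TCP, so the fingers are some 20 mm shorter than stated. I'll go correspondingly lower and watch the force.

```bash
python3 -m inch '[{"dp":[0,0,-6],"angular":[0,0,0],"gripper":0.5},{"dp":[0,-8.5,0],"angular":[0,0,0],"gripper":0.5},{"dp":[0,0,0],"angular":[0,0,0],"gripper":0.5},{"dp":[0,0,10],"angular":[0,0,0],"gripper":0.5},{"dp":[0,0,10],"angular":[0,0,0],"gripper":0.5},{"dp":[0,0,10],"angular":[0,0,0],"gripper":0.5},{"dp":[0,0,4],"angular":[0,0,0],"gripper":1},{"dp":[0,0,0],"angular":[0,0,0],"gripper":1},{"dp":[0,0,0],"angular":[0,0,0],"gripper":1},{"dp":[0,0,0],"angular":[0,0,0],"gripper":1}]' 25
```

```text
time_s: 6.9
ee_pos: [0.4387, 0.2218, 0.0796]
orientation: [-180.0, 0.0, 94.0]
contact_force: [-0.7, -1.4, -1.0]
opening: 0.097
gripper_force: 25.9
```

```bash
python3 -m inch '[{"dp":[0,0,0],"angular":[0,0,0],"gripper":0.6},{"dp":[0,0,0],"angular":[0,0,0],"gripper":0.6},{"dp":[0,0,5],"angular":[0,0,0],"gripper":0.6},{"dp":[0,0,5],"angular":[0,0,0],"gripper":0.6},{"dp":[0,0,2],"angular":[0,0,0],"gripper":0.7},{"dp":[0,0,0],"angular":[0,0,0],"gripper":1},{"dp":[0,0,0],"angular":[0,0,0],"gripper":1},{"dp":[0,0,0],"angular":[0,0,0],"gripper":1},{"dp":[0,0,0],"angular":[0,0,0],"gripper":1},{"dp":[0,0,0],"angular":[0,0,0],"gripper":1}]' 25
```

```text
time_s: 8.15
ee_pos: [0.4385, 0.2218, 0.0674]
orientation: [-180.0, 0.0, 94.0]
contact_force: [-2.4, -0.7, -0.4]
opening: 0.103
gripper_force: 24.4
```

```bash
python3 -m inch '[{"dp":[0,2.9,-11.5],"angular":[3,0,0],"gripper":1},{"dp":[0,3.5,-11.2],"angular":[3,0,0],"gripper":1},{"dp":[0,4.1,-10.9],"angular":[3,0,0],"gripper":1},{"dp":[0,4.65,-10.6],"angular":[3,0,0],"gripper":1},{"dp":[0,5.2,-10.3],"angular":[3,0,0],"gripper":1},{"dp":[0,0,0],"angular":[0,0,0],"gripper":1},{"dp":[0,0,0],"angular":[0,0,0],"gripper":1},{"dp":[0,0,0],"angular":[0,0,0],"gripper":1},{"dp":[0,0,0],"angular":[0,0,0],"gripper":1},{"dp":[0,0,0],"angular":[0,0,0],"gripper":1}]'
python3 - <<'E'
from h import *
T=pose();save('side','d6.png');a=save('scene','s6.png');print(observe()['qpos'],T[:3,3]-.032*T[:3,2])
E
```

```text
time_s: 9.4
ee_pos: [0.4643, 0.2237, 0.1188]
orientation: [-165.0, -0.0, 94.0]
contact_force: [1.2, 0.4, -4.0]
opening: 0.102
gripper_force: 24.5
[ 17.73269071   4.20116739 108.12750779   3.55214596  82.25855551
  12.80322391] [0.47258511 0.22427953 0.14973762]
```

```bash
python3 -m inch '[{"dp":[0,5.7,-9.9],"angular":[3,0,0],"gripper":1},{"dp":[0,6.2,-9.5],"angular":[3,0,0],"gripper":1},{"dp":[0,6.7,-9.1],"angular":[3,0,0],"gripper":1},{"dp":[0,7.2,-8.6],"angular":[3,0,0],"gripper":1},{"dp":[0,7.6,-8.1],"angular":[3,0,0],"gripper":1},{"dp":[0,8,-7.6],"angular":[3,0,0],"gripper":1},{"dp":[0,8.4,-7.1],"angular":[3,0,0],"gripper":1},{"dp":[0,8.8,-6.6],"angular":[3,0,0],"gripper":1},{"dp":[0,9.1,-6],"angular":[3,0,0],"gripper":1},{"dp":[0,0,0],"angular":[0,0,0],"gripper":1}]'
python3 - <<'E'
from h import *
T=pose();print(observe()['qpos'],T[:3,3]-.032*T[:3,2])
a=save('scene','s7.png');b=save('side','d7.png')
cv2.imwrite('pics/z7.png',np.hstack([cv2.resize(a[120:340,200:400],(400,440)),cv2.resize(b[80:300,150:350],(400,440))])[:,:,::-1])
E
```

```text
time_s: 10.75
ee_pos: [0.5556, 0.2303, 0.1523]
orientation: [-138.0, -0.0, 94.0]
contact_force: [-0.4, 0.6, 1.2]
opening: 0.106
gripper_force: 24.7
[ 14.0852569   29.7983466   79.79584153   7.30048251 111.81899182
  10.23815498] [0.57694368 0.23180289 0.1761205 ]
```

View pics/z7.png

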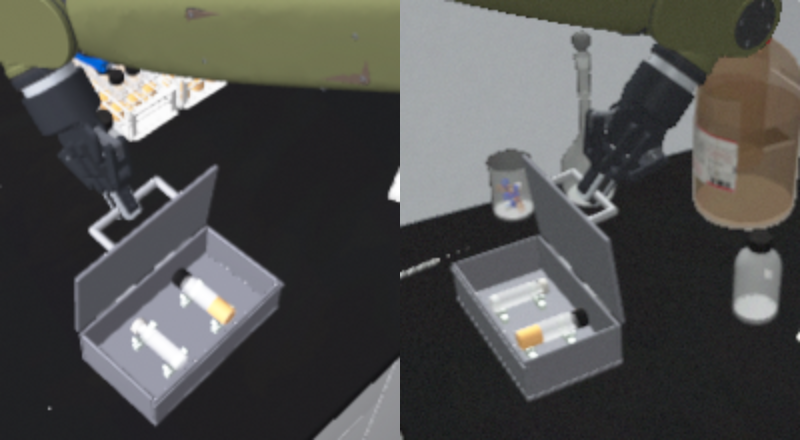

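The lid stands at about 83°. The crimp vial lies on the far-left side (+y), at scene tile (158,343). The screw-cap vial with its black cap is on the right at (205,295). I'll carry the lid past top dead centre and release it.

```bash
python3 -m inch '[{"dp":[0,9.4,-5.5],"angular":[3,0,0],"gripper":1},{"dp":[0,9.7,-4.9],"angular":[3,0,0],"gripper":1},{"dp":[0,9.9,-4.3],"angular":[3,0,0],"gripper":1},{"dp":[0,6.7,-2.5],"angular":[2,0,0],"gripper":1},{"dp":[0,0,0],"angular":[0,0,0],"gripper":0.65},{"dp":[0,0,0],"angular":[0,0,0],"gripper":0.65},{"dp":[0,0,0],"angular":[0,0,0],"gripper":0.65},{"dp":[0,0,-10],"angular":[0,0,0],"gripper":0.65},{"dp":[0,0,-20],"angular":[0,0,0],"gripper":0.65},{"dp":[0,0,-20],"angular":[0,0,0],"gripper":0.65}]'
```

```text
time_s: 12.1
ee_pos: [0.6321, 0.2354, 0.1697]
orientation: [-127.1, -0.0, 94.0]
contact_force: [-0.1, -0.5, -0.2]
opening: 0.346
gripper_force: 0.0
```

```bash
python3 -m inch '[{"dp":[0,-30,-25],"angular":[0,0,0],"gripper":0.5},{"dp":[0,-42,-33],"angular":[0,0,0],"gripper":0.5},{"dp":[0,-30,-20],"angular":[-10.6,0,0],"gripper":0.5},{"dp":[0,0,0],"angular":[-10.6,0,0],"gripper":0.5},{"dp":[0,0,0],"angular":[-10.6,0,0],"gripper":0.5},{"dp":[0,0,0],"angular":[-10.6,0,0],"gripper":0.5},{"dp":[0,0,0],"angular":[-10.5,0,0],"gripper":0.5},{"dp":[0,-50,0],"angular":[0,0,0],"gripper":0.5},{"dp":[0,-50,0],"angular":[0,0,0],"gripper":0.5},{"dp":[0,-40,0],"angular":[0,0,0],"gripper":0.5}]'
python3 -m inch '[{"dp":[0,0,0],"angular":[0,0,-10.6],"gripper":0.4},{"dp":[0,0,0],"angular":[0,0,-10.6],"gripper":0.4},{"dp":[0,0,0],"angular":[0,0,-10.6],"gripper":0.4},{"dp":[0,0,0],"angular":[0,0,-10.6],"gripper":0.4},{"dp":[0,0,0],"angular":[0,0,-10.6],"gripper":0.4},{"dp":[0,0,0],"angular":[0,0,-10.6],"gripper":0.4},{"dp":[0,0,0],"angular":[0,0,-10.6],"gripper":0.4},{"dp":[0,0,0],"angular":[0,0,-10.6],"gripper":0.4},{"dp":[0,0,0],"angular":[0,0,-5.5],"gripper":0.4},{"dp":[0,0,0],"angular":[0,0,0],"gripper":0.4}]'
python3 - <<'E'
from h import *
T=pose();np.save('T8.npy',T);w=save('wrist','w8.png');a=save('scene','s8.png');b=save('side','d8.png');print(T[:3,3],observe()['qpos'],observe()['opening'])
cv2.imwrite('pics/z8.png',np.hstack([cv2.resize(w,(560,420)),np.vstack([cv2.resize(a[200:340,200:360],(240,210)),cv2.resize(b[130:300,150:320],(240,210))])])[:,:,::-1])
E
```

```text
time_s: 13.35
ee_pos: [0.491, 0.2255, 0.2986]
orientation: [-180.0, -0.0, 94.0]
contact_force: [-0.5, -0.2, -0.5]
opening: 0.497
gripper_force: 0.0
time_s: 14.6
ee_pos: [0.4928, 0.2257, 0.2983]
orientation: [180.0, -0.0, -175.8]
contact_force: [0.4, 0.1, 0.3]
opening: 0.599
gripper_force: 0.0
[0.49281096 0.225683   0.29827518] [ 1.89183495e+01 -8.88285849e+00  1.02320897e+02  2.48742049e-02
  8.66213315e+01 -7.53081562e+01] 0.5967170187614185
```

Run:
```python
import numpy as np,cv2
w,a,b=[np.load(f'pics/{n}8.png.npy') for n in 'wsd']
f=lambda i,s:cv2.resize(i,s,interpolation=2)
top=np.hstack([w,np.vstack([f(a[190:330,200:360],(240,210)),f(b[120:290,150:320],(240,210))])])
bot=np.hstack([f(a[90:135,330:430],(400,180)),f(b[250:295,385:485],(400,180))])
cv2.imwrite('pics/z9.png',np.vstack([top,bot])[:,:,::-1])
```

```text
(no output)
```

View pics/z9.png

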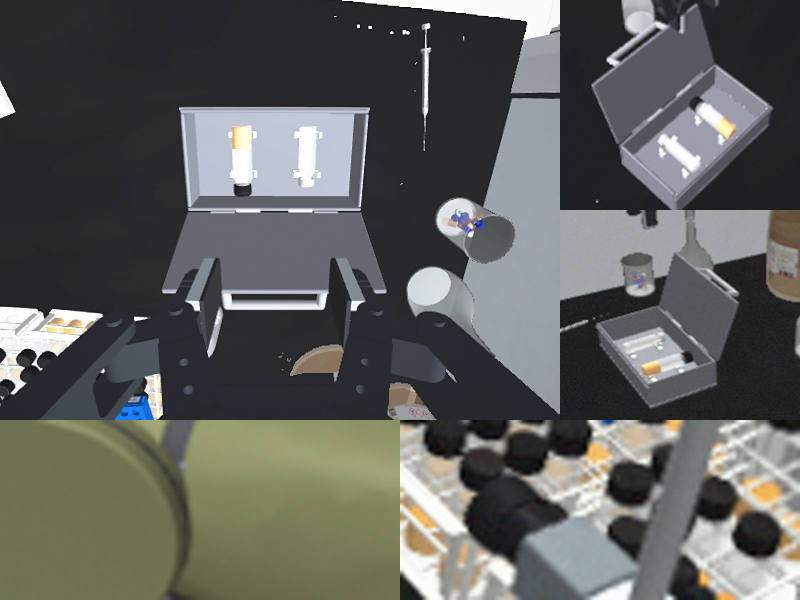

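The wrist view shows the lid resting open. The crimp vial runs from its base at (308,126) to its cap at (306,187), with the screw vial at u≈242 and the rib hooks at v≈135 and 175. In the side crop (bottom right) the lens barrel front is at about (488,512).

Run:
```python
from h import *
np.set_printoptions(precision=4,suppress=True)
T=np.load('T8.npy')
w=np.load('pics/w8.png.npy').astype(int)
print('row 145-170 bright cols:');
for v in (120,124,126,128,145,150,155,160,184,186,188,190):
    c=np.where(w[v,285:330].min(1)>215)[0]+285;print(v,(c.min(),c.max()) if len(c) else None)
for p in [(308,126),(306,187)]:print('vial .035',onz('wrist',p,.035,T))
for p in [(181,109),(369,109),(371,210),(187,210)]:print('rim',onz('wrist',p,.06,T))
o,d=ray('scene',(355.25,113))
print('at x=.6925',o+d*(.6925-o[0])/d[0],'at y=-.2055',o+d*(-.2055-o[1])/d[1])
o,d=ray('side',(407,273));print('side at x',o+d*(.6925-o[0])/d[0],'at y',o+d*(-.2055-o[1])/d[1])
a=np.load('pics/s0.png.npy')[100:128,345:368].astype(int)
print((a[:,:,2]-a[:,:,0]));print(a.sum(2)//3)
```

```text
row 145-170 bright cols:
120 None
124 None
126 (np.int64(306), np.int64(315))
128 (np.int64(299), np.int64(316))
145 (np.int64(299), np.int64(315))
150 (np.int64(299), np.int64(315))
155 (np.int64(299), np.int64(315))
160 (np.int64(298), np.int64(314))
184 (np.int64(302), np.int64(313))
186 (np.int64(302), np.int64(312))
188 None
190 None
vial .035 [0.4435 0.2638 0.035 ]
vial .035 [0.5215 0.2693 0.035 ]
rim [0.4331 0.113  0.06  ]
rim [0.4171 0.3297 0.06  ]
rim [0.539  0.3516 0.06  ]
rim [0.556  0.1194 0.06  ]
at x=.6925 [ 0.6925 -0.2006  0.1918] at y=-.2055 [ 0.6962 -0.2055  0.1871]
side at x [ 0.6925 -0.2097  0.184 ] at y [ 0.6972 -0.2055  0.1783]
[[ 5  3  4  4  4  5  7  7  4  4  3  3  3  3  4  6  9 20 24 23 22 23 24]
 [ 4  5  4  5  4  6  4  4  3  3  3  3  3  4  3 10 23 26 24 23 23 23 24]
 [ 4  5  5  4  5  5  3  2  3  3  3  3  3  2  3 12 20 23 25 24 24 23 24]
 [ 4  5  5  4  5  5  5  3  4  4  3  3  3  3  4 13 18 17 19 23 26 25 24]
 [ 4  4  4  4  4  4  4  4  4  4  3  3  4  4  8  8 11  7  6 14 23 25 26]
 [ 4  5  4  4  5  5  4  4  4  5  3  3  6  4  3  3  4  4  3  3  9 17 23]
 [ 5  5  5 
[... 3590 characters left out ...]
 33  35  33  34  33]
 [ 31  31  32  32  31  32  32  33  33  33  32  33  33  33  34  32  33  33
   33  33  33  33  34]
 [ 32  31  32  32  31  32  32  33  33  33  33  34  33  34  32  32  34  34
   33  33  33  33  33]
 [ 32  33  33  33  34  32  33  33  33  34  34  35  34  33  33  33  34  33
   33  33  32  33  34]
 [ 31  33  33  33  33  34  33  33  33  34  34  34  33  34  34  33  33  32
   32  33  32  32  32]
 [ 33  32  33  32  33  34  35  34  32  34  35  34  32  33  33  32  33  32
   33  31  32  32  31]
 [ 33  33  33  32  34  34  34  34  34  33  33  33  33  33  33  32  31  32
   32  32  31  33  32]
 [ 32  33  33  33  33  33  34  33  33  33  32  32  33  33  32  33  33  32
   32  32  33  33  31]]
```

```bash
python3 -m inch '[{"dp":[9,42,0],"angular":[0,0,0],"gripper":0.4},{"dp":[0,0,50],"angular":[0,0,0],"gripper":0.4},{"dp":[0,0,50],"angular":[0,0,0],"gripper":0.4},{"dp":[0,0,50],"angular":[0,0,0],"gripper":0.4},{"dp":[0,0,50],"angular":[0,0,0],"gripper":0.4},{"dp":[0,0,30],"angular":[0,0,0],"gripper":0.4},{"dp":[0,0,20],"angular":[0,0,0],"gripper":0.4},{"dp":[0,0,15],"angular":[0,0,0],"gripper":0.4},{"dp":[0,0,10],"angular":[0,0,0],"gripper":0.4},{"dp":[0,0,0],"angular":[0,0,0],"gripper":0.4}]' 30
python3 - <<'E'
from h import *
T=pose();np.save('T10.npy',T);w=save('wrist','w10.png').astype(int)
np.set_printoptions(precision=4,suppress=True)
m=camera_model('wrist');Mi=np.linalg.inv(T@np.array(m['hand_eye']))
P=np.array([[.4435,.264,.03],[.483,.267,.03],[.522,.2695,.03]])
print(cv2.projectPoints(P,cv2.Rodrigues(Mi[:3,:3])[0],Mi[:3,3],np.array(m['intrinsics']),np.array([m['k1'],0,0,0,0.]))[0][:,0])
for v in range(150,300,10):
    c=np.where(w[v,180:380].min(1)>205)[0]+180;print(v,c.min() if len(c) else 0,c.max() if len(c) else 0,len(c))
E
```

```text
time_s: 16.0
ee_pos: [0.4801, 0.2669, 0.0222]
orientation: [-180.0, -0.1, -175.7]
contact_force: [-0.3, 1.0, -0.4]
opening: 0.597
gripper_force: 0.0
[[273.9346 192.1383]
 [274.0866 266.9474]
 [273.38   330.3172]]
150 0 0 0
160 0 0 0
170 0 0 0
180 0 0 0
190 272 272 1
200 242 305 64
210 240 310 63
220 241 307 52
230 253 294 42
240 253 294 42
250 253 294 42
260 253 294 42
270 253 294 42
280 254 293 40
290 245 302 51
```

```bash
python3 -m inch '[{"dp":[0,0,5],"angular":[0,0,0],"gripper":0.4},{"dp":[0,0,5],"angular":[0,0,0],"gripper":0.4},{"dp":[0,0,4],"angular":[0,0,0],"gripper":0.4},{"dp":[0,0,0],"angular":[0,0,0],"gripper":0.6},{"dp":[0,0,0],"angular":[0,0,0],"gripper":0.7},{"dp":[0,0,0],"angular":[0,0,0],"gripper":0.9},{"dp":[0,0,0],"angular":[0,0,0],"gripper":1},{"dp":[0,0,0],"angular":[0,0,0],"gripper":1},{"dp":[0,0,0],"angular":[0,0,0],"gripper":1},{"dp":[0,0,0],"angular":[0,0,0],"gripper":1}]' 30
```

```text
time_s: 17.3
ee_pos: [0.4803, 0.2659, 0.0086]
orientation: [-179.9, -0.1, -175.7]
contact_force: [-0.8, -4.6, 2.6]
opening: 0.242
gripper_force: 30.0
```

```bash
python3 -m inch '[{"dp":[0,0,0],"angular":[0,0,0],"gripper":0.5},{"dp":[0,0,0],"angular":[0,0,0],"gripper":0.5},{"dp":[0,0,4],"angular":[0,0,0],"gripper":0.5},{"dp":[0,0,4],"angular":[0,0,0],"gripper":0.5},{"dp":[0,0,3],"angular":[0,0,0],"gripper":0.6},{"dp":[0,0,0],"angular":[0,0,0],"gripper":0.9},{"dp":[0,0,0],"angular":[0,0,0],"gripper":1},{"dp":[0,0,0],"angular":[0,0,0],"gripper":1},{"dp":[0,0,0],"angular":[0,0,0],"gripper":1},{"dp":[0,0,0],"angular":[0,0,0],"gripper":1}]' 30
```

```text
time_s: 18.55
ee_pos: [0.4798, 0.2664, -0.0028]
orientation: [-180.0, -0.1, -175.7]
contact_force: [-1.1, -4.6, 2.1]
opening: 0.25
gripper_force: 29.4
```

```bash
python3 -m inch '[{"dp":[0,0,-8],"angular":[0,0,0],"gripper":1},{"dp":[0,0,-20],"angular":[0,0,0],"gripper":1},{"dp":[0,0,-30],"angular":[0,0,0],"gripper":1},{"dp":[0,0,-40],"angular":[0,0,0],"gripper":1},{"dp":[0,0,-40],"angular":[0,0,0],"gripper":1},{"dp":[0,0,-40],"angular":[0,0,0],"gripper":1},{"dp":[0,0,-30],"angular":[0,0,0],"gripper":1},{"dp":[0,0,-15],"angular":[0,0,0],"gripper":1},{"dp":[0,0,-5],"angular":[0,0,0],"gripper":1},{"dp":[0,0,0],"angular":[0,0,0],"gripper":1}]' 40
python3 - <<'E'
from h import *
np.set_printoptions(precision=4,suppress=True)
T=pose();np.save('T11.npy',T);w=save('wrist','w11.png').astype(int);save('scene','s11.png');save('side','d11.png')
for v in range(150,345,8):
    c=np.where(w[v,200:350].min(1)>190)[0]+200;print(v,c.min() if len(c) else 0,c.max() if len(c) else 0,len(c))
m=camera_model('wrist');Mi=np.linalg.inv(np.array(m['hand_eye']))
# vial predicted, tool frame: centre at x=-.003,z=-.033, cap along -x
P=np.array([[.036,0,-.033],[-.003,0,-.033],[-.042,0,-.033]])
print(cv2.projectPoints(P,cv2.Rodrigues(Mi[:3,:3])[0],Mi[:3,3],np.array(m['intrinsics']),np.array([m['k1'],0,0,0,0.]))[0][:,0])
E
```

```text
time_s: 19.8
ee_pos: [0.48, 0.2668, 0.2246]
orientation: [-180.0, -0.2, -175.7]
contact_force: [-0.0, 0.0, -0.4]
opening: 0.245
gripper_force: 39.4
150 200 342 36
158 200 342 10
166 200 341 9
174 200 341 11
182 200 340 12
190 200 340 15
198 200 339 39
206 200 338 10
214 250 338 51
222 251 337 52
230 251 337 53
238 251 301 51
246 251 300 50
254 251 300 50
262 252 298 47
270 252 297 46
278 252 298 47
286 253 297 45
294 253 298 46
302 239 310 52
310 253 297 45
318 253 298 46
326 256 298 43
334 259 296 38
342 260 290 31
[[274.0643 210.767 ]
 [274.1527 294.7235]
 [274.2297 364.7456]]
```

```bash
python3 -m inch '[{"dp":[0,0,0],"angular":[0,0,5],"gripper":1},{"dp":[0,0,0],"angular":[0,0,10],"gripper":1},{"dp":[0,0,0],"angular":[0,0,10.5],"gripper":1},{"dp":[0,0,0],"angular":[0,0,10.5],"gripper":1},{"dp":[0,0,0],"angular":[0,0,10.5],"gripper":1},{"dp":[0,0,0],"angular":[0,0,10.5],"gripper":1},{"dp":[0,0,0],"angular":[0,0,10.5],"gripper":1},{"dp":[0,0,0],"angular":[0,0,10.5],"gripper":1},{"dp":[0,0,0],"angular":[0,0,10.5],"gripper":1},{"dp":[0,0,0],"angular":[0,0,5.8],"gripper":1}]'
python3 -m inch '[{"dp":[-20,14,0],"angular":[0,0,0],"gripper":1},{"dp":[-42,31,0],"angular":[0,0,0],"gripper":1},{"dp":[-45,32,0],"angular":[0,0,0],"gripper":1},{"dp":[-45,32,0],"angular":[0,0,0],"gripper":1},{"dp":[-45,32,0],"angular":[0,0,0],"gripper":1},{"dp":[-45,32,0],"angular":[0,0,0],"gripper":1},{"dp":[-40,28,20],"angular":[0,0,0],"gripper":1},{"dp":[-18,13,30],"angular":[0,0,0],"gripper":1},{"dp":[0,0,20],"angular":[0,0,0],"gripper":1},{"dp":[0,0,0],"angular":[0,0,0],"gripper":1}]'
python3 - <<'E'
from h import *
T=pose();np.save('T12.npy',T);save('wrist','w12.png');a=save('scene','s12.png').astype(int);b=save('side','d12.png').astype(int)
def proj(n,X):
    m=camera_model(n);return cv2.projectPoints(np.array(X,float),cv2.Rodrigues(np.array(m['R']))[0],np.array(m['t']),np.array(m['intrinsics']),np.array([m['k1'],0,0,0,0.]))[0][:,0].round(1)
c=T@np.array([-.003,0,-.033,1]);k=T@np.array([-.042,0,-.033,1]);ba=T@np.array([.036,0,-.033,1])
print(c,k)
for n in('scene','side'):print(n,'base,centre,cap',proj(n,[ba[:3],c[:3],k[:3]]),'lens',proj(n,[[.6945,-.205,.187]]))
mm=(a[:,:,2]-a[:,:,0]>25)[90:130,330:380];print(np.argwhere(mm).mean(0)+[90,330] if mm.any() else None,mm.sum())
E
```

```text
time_s: 21.2
ee_pos: [0.4799, 0.2667, 0.2239]
orientation: [-179.8, 0.1, 89.8]
contact_force: [-0.4, 0.7, -0.5]
opening: 0.245
gripper_force: 39.5
time_s: 22.45
ee_pos: [0.6921, -0.0324, 0.1513]
orientation: [-179.5, -0.1, 90.0]
contact_force: [-0.6, -0.1, -0.9]
opening: 0.246
gripper_force: 39.5
[ 0.69236997 -0.03538638  0.1842826   1.        ] [ 0.69237876 -0.07438636  0.18424408  1.        ]
scene base,centre,cap [[301.6 148.4]
 [312.4 141.7]
 [322.9 135.2]] lens [[355.6 113.4]]
side base,centre,cap [[340.5 209.8]
 [351.1 219.8]
 [362.3 230.5]] lens [[406.4 269.8]]
[111.48717949 357.12820513] 39
```

Run:
```python
import numpy as np
np.set_printoptions(linewidth=250)
a=np.load('pics/s12.png.npy').astype(int)
print((a[100:160,292:362].mean(2)//10)[::1,::1].astype(int).__str__() if 0 else '')
for v in range(104,160,2):print(v,' '.join('%2d'%(x//10) for x in a[v,292:364].mean(1)))
b=np.load('pics/d12.png.npy').astype(int);print('side')
for v in range(200,284,3):print(v,' '.join('%2d'%(x//10) for x in b[v,330:420:2].mean(1)))
```

```text
104 21 16 16 17 14  9  6  6  6  6  6  6  5  5  5  5  5  5  5  5  5  5  4  4  4  4  4  4  3  3  3  3  3  3  3  3  3 13 18 22 23 23 23 23 23 23 23 23 23 23 23 23 23 23 23 23 23 23 23 23 23 23 24 24 24 24 22 20 13  8  5  5
106 14  8  6  8 11  9  6  6  6  6  6  6  5  5  5  5  5  5  5  5  5  5  4  4  4  4  4  4  3  3  3  3  3  3  3  3  3  3  3  3  3 15 19 22 23 23 23 23 23 23 23 23 23 23 23 23 23 23 23 23 23 23 21 20 12  4  4  4  4  4  3  4
108  8  5  5  4  9 11  9  7  6  6  6  6  6  5  5  5  5  5  5  5  5  4  4  4  4  4  4  4  3  3  3  3  3  3  3  3  3  3  3  3  3  3  3  3 17 20 22 23 23 23 23 23 23 23 23 23 23 23 23 23 15  6  7  6  4  4  4  4  3  3  3  3
110 10  6  5  5  6 10 11  8  6  6  6  6  5  5  5  5  5  5  5  5  5  5  4  4  4  4  4  3  3  3  3  3  3  3  3  3  3  3  3  3  3  3  3  3  3  3  3  3 17 19 23 23 23 23 23 23 23 23 23 15 10 16 18 18 15 10  5  3  3  3  3  3
112 13  8  6  8 10  7  9  9  6  6  5  5  5  5  5  5  5  5  5  5  5  5  4  4  4  4  4  3  3  3  3  3  3  3  3  3  3  3  3  3  3  3  3  3  3  3  3  3  3  3  3 16 19 22 23 23 23 23 23 19 16 17 18 18 18 18 13  6  3  2  2  2

[... 8256 characters left out ...]
 3 14
269  3  3  3  3  3  3  3  3  3  3  3  3  3  2  3  3  3  3  3  5  7 18 14 15 14 13 22 20 15 22 25 24 22 17 16 17 15  3  2  3  4  4  4  4  3
272  3  3  3  3  3  2  3  3  3  3  3  3  3  3  3  3  3  2  3  2  3 14 23 16 18 12 14 16 23 17 18 25 25 24 16 16  2  2  3  3  4  3  5  4  4
275  2  3  3  3  3  2  3  3  3  3  3  3  3  3  3  3  3  3  3  3  3  4 24 25 24 23 21 17 22 22 18 18 23 25 25 17  2  2  2  3  2  3  3  4  5
278  3  3  3  3  3  3  3  3  3  3  3  3  3  3  3  3  3  3  3  3  3  2  3 14 25 24 23 19 16 13 15 22 15 15 22 16  9  2  2  2  2  2  3  5 12
281  2  3  2  3  3  3  2  3  3  3  3  3  3  3  3  3  3  3  3  3  3  3  3  2  6 25 25 24 20 13 14 14 22 17 14 16 16 14  4  2  2  3  4  9 14
```

Run:
```python
import numpy as np
for f in('w11','w12'):
  a=np.load(f'pics/{f}.png.npy').astype(int);print(f)
  for v in list(range(196,222,2))+list(range(230,372,10)):print(v,' '.join('%2d'%(x//10) for x in a[v,238:314:1].mean(1)))
```

```text
w11
196 18 18 18 18 18 18 18 18 18 18 18 18 18 18 18 18 18 18 18 17 18 22 25 25 25 25 25 25 25 25 25 25 25 25 25 25 25 23 18 18 18 18 19 19 19 19 19 19 19 19 25 25 25 23 18 18 18 18 18 18 18 18 18 18 18 18 18 18 18 18 18 18 18 18 18 18
198 18 18 18 18 18 18 18 18 18 18 18 18 18 18 18 18 18 18 18 17 18 20 25 25 25 25 25 25 25 25 25 25 25 25 25 23 23 20 19 19 19 19 19 19 19 19 19 19 19 19 25 25 25 22 18 18 18 18 18 18 18 18 18 18 18 18 18 18 18 18 18 18 18 18 18 18
200 18 18 18 18 18 18 18 18 18 18 18 18 18 18 18 18 18 18 18 17 18 19 25 25 25 25 25 25 23 20 17 17 18 18 18 18 18 18 18 18 18 18 18 18 19 19 19 19 19 21 25 25 25 22 18 18 18 18 18 18 18 18 18 18 18 18 18 18 18 18 18 18 18 18 18 18
202 18 18 18 18 18 18 18 18 18 18 18 18 18 18 18 18 18 18 18 18 18 18 17 17 17 18 17 17 18 18 18 18 18 18 18 18 18 18 18 19 19 18 18 18 18 18 18 18 18 18 17 17 17 18 18 18 18 18 18 18 18 18 18 18 18 18 18 18 18 18 18 18 18 18 18 18
204 18 18 18 18 18 18 18 18 18 18 18 18 18 18 18 18 18 18 18 18 18 18 18 18 18 18 18 18 18 18 18 18 18 18 18 18 18 18 18 18 18 18 18 18 18 18 18 18 18 18 18 18 18 18 18
[... 11199 characters left out ...]
3  5
350  2  3  4  4  6  8  9  9  9  9  9  9  9  9  9 10 13 17 19 19 19 18 18 20 20 19 21 22 22 22 22 21 21 21 21 21 21 21 21 22 22 22 22 22 22 21 20 19 17 19 19 18 17 17 17 17 20 19 12  9  9  9  9  9  9  9  9  8  9  9  7  2  3  2  2  4
360  2  3  4  5  7  9 10 10 10 10 10 10 10 10 10 10 11 13 14 16 17 18 19 20 21 21 22 22 23 23 23 22 22 22 22 23 23 23 23 23 22 23 23 23 24 24 24 23 23 23 23 22 22 22 21 20 18 16  9  9 10 10 10 10  9 10 10 10 10 10  8  4  4  2  2  4
370  4  4  3  5  7  8  9 10 10 10 10 10 10 10 10 10 10 10 10 10 11 13 15 16 17 18 18 19 19 20 20 20 21 21 21 21 22 22 22 22 22 22 22 22 22 21 21 21 21 20 20 19 20 13 10 10 10 10 10 10 10 10 10  9  9 10 10 10 10 10 10  3  3  3  3  3
```

```bash
python3 -m inch '[{"dp":[-6,0.5,-1],"angular":[0,0,0],"gripper":1},{"dp":[-10,0.5,-1],"angular":[0,0,0],"gripper":1},{"dp":[-12,0.5,-1],"angular":[0,0,0],"gripper":1},{"dp":[-12,0.5,-1],"angular":[0,0,0],"gripper":1},{"dp":[-11,0.5,0],"angular":[0,0,0],"gripper":1},{"dp":[-7,0,0],"angular":[0,0,0],"gripper":1},{"dp":[-3,0,0],"angular":[0,0,0],"gripper":1},{"dp":[0,0,0],"angular":[0,0,0],"gripper":1},{"dp":[0,0,0],"angular":[0,0,0],"gripper":1},{"dp":[0,0,0],"angular":[0,0,0],"gripper":1}]'
python3 - <<'E'
from h import *
T=pose();s=observe();print(s['orientation'],s['dq'].round(2),T@np.array([-.003,0,-.033,1]),'cap',T@np.array([-.042,0,-.033,1]))
a=save('scene','s13.png').astype(int);w=save('wrist','w13.png').astype(int)
m=(a[:,:,2]-a[:,:,0]>25)[95:130,335:375];p=np.argwhere(m)+[95,335];print(len(p),p.min(0) if len(p) else 0,p.max(0) if len(p) else 0)
a0=np.load('pics/s0.png.npy').astype(int);m=(a0[:,:,2]-a0[:,:,0]>25)[108:120,345:362];print(m.sum())
for v in range(96,136,2):print(v,' '.join('%2d'%(x//10) for x in a[v,310:366].mean(1)))
print('column bottom of wrist:')
for v in range(330,420,6):print(v,' '.join('%2d'%(x//10) for x in w[v,200:350:3].mean(1)))
E
```

```text
time_s: 23.85
ee_pos: [0.6968, -0.0938, 0.1589]
orientation: [-179.9, 0.0, 90.0]
contact_force: [-0.3, -0.2, -0.6]
opening: 0.241
gripper_force: 39.5
[-1.79899852e+02  4.23537831e-03  9.00264820e+01] [-0.11 -0.06 -0.13 -0.07 -0.01  0.04] [ 0.69685881 -0.09676497  0.19194292  1.        ] cap [ 0.69687683 -0.13576496  0.1919458   1.        ]
37 [ 96 353] [116 370]
34
96  5  5  5 10 11  9  6  5  6  6  6  5  5  5  5  5  5  5  5  5  5  4  4  4  4  4  4  3  3  3  3  3  3  3 21 23 23 23 23 24 24 20 15 15 15 14 13 13 16 18 21 24 24 24 21 11
98  6  5  7  9 10 10  7  6  5  5  5  5  5  5  5  5  5  5  5  5  5  4  4  4  4  4  4  3  3  3  3  3  3 22 23 24 24 23 23 23 23 18 15 15 15 17 21 22 24 24 24 24 24 22 22 19
100  6  6  8  7  8 10  7  6  6  6  6  5  5  5  5  5  5  5  5  5  4  4  4  4  4  4  4  3  3  3  3  3 20 23 23 23 23 24 23 24 22 18 20 22 24 24 24 24 24 24 22 22 19 16 16 17
102  5  6  5  4  4  4  4  4  5  5  6  5  4  5  5  5  6  5  5  5  5  5  5  5  5  5  5  4  4  3  3  4  4 21 23 23 23 23 23 22 23 24 24 24 24 24 24 24 24 24 19 15 18 18 18 17
104  5  5  6  5  4  4  4  4  5  6  6  4  3  5 
[... 4339 characters left out ...]
  4  4  4  4  4  4  4  4  4  4  4  4  4  4  4  4  4  4  4  4  4  4  4  4  4  4  4  4
396  4  4  4  4  4  4  4  4  4  4  4  4  4  4  4  4  4  4  4  4  4  4  4  4  4  4  4  4  4  4  4  4  4  4  4  4  4  4  4  4  4  4  4  4  4  4  4  4  4  4
402  4  4  4  4  4  4  4  4  4  4  4  4  4  4  4  4  4  4  4  4  4  4  4  4  4  4  4  4  4  4  4  4  4  4  4  4  4  4  4  4  4  4  4  4  4  4  4  4  4  4
408  3  3  3  3  3  3  3  3  2  2  2  2  2  4  4  4  4  4  4  4  4  4  4  4  4  4  4  4  4  4  4  4  4  4  4  4  4  4  2  3  2  3  3  3  3  3  3  3  3  3
414  3  3  3  3  3  3  3  3  3  3  4  4  2  4  4  4  4  4  4  4  4  4  4  4  4  4  4  4  4  4  4  4  4  4  4  4  4  4  2  3  3  3  3  3  3  3  3  3  3  3
```

```bash
python3 -m inch '[{"dp":[0,-1,1],"angular":[0,0,0],"gripper":1},{"dp":[0,-0.5,1],"angular":[0,0,0],"gripper":1},{"dp":[0,0,1],"angular":[0,0,0],"gripper":1},{"dp":[0,0,0.5],"angular":[0,0,0],"gripper":1},{"dp":[0,0,0],"angular":[0,0,0],"gripper":1},{"dp":[0,0,0],"angular":[0,0,0],"gripper":1},{"dp":[0,0,0],"angular":[0,0,0],"gripper":1},{"dp":[0,0,0],"angular":[0,0,0],"gripper":1},{"dp":[0,0,0],"angular":[0,0,0],"gripper":1},{"dp":[0,0,0],"angular":[0,0,0],"gripper":1}]'
python3 - <<'E'
from h import *
s=observe();T=pose();print(s['orientation'],s['dq'].round(2),T@np.array([-.003,0,-.033,1]))
E
```

```text
time_s: 25.2
ee_pos: [0.6953, -0.0941, 0.1555]
orientation: [-179.9, 0.0, 90.0]
contact_force: [-0.3, 0.8, -0.1]
opening: 0.248
gripper_force: 39.5
[-1.79901836e+02  7.79288081e-03  9.00030078e+01] [ 0.03  0.07 -0.07  0.02  0.04 -0.03] [ 0.69532395 -0.09712792  0.188469    1.        ]
```

```bash
python3 -c "
from cell import hand_in
print(hand_in())"
```

```text
the job is handed in; nothing more can be done
None
```

I handed the job in at 25 s: the lid is open on its stop, and the crimp vial is held level and at rest, cap towards the lens at about 7 cm. Centring is uncertain by about 3 mm, as the gripper hid the cap from the scene camera, so I placed it from calculated positions. The screw-cap vial was left in the case, and nothing I saw suggests the camera, bottle or beaker was touched.

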